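Load a small dish on the reader turntable and turn it once round

TASK

Put the small dish flat on the turntable and slide it under the holder's tongue until it is fully home against the end stop. Then use the black knob to turn the turntable anticlockwise (seen from above) up to the pointer and on through one complete turn, so that the reader sees the whole rim, and leave it at rest with the knob at the pointer again and the dish still home. Leave the other things on the bench where they are.

Things in the scene. Friction and masses are not known exactly. Their poses are not given: they have to be found in the camera images.
- small_dish: The only small dish: a closed clear round dish with pale filling, 56 mm diameter, 16 mm high, about 40 g. Origin at the centre of its underside, z up.
- pocket (a point): Where the small dish's origin is when home: on the turntable's axis, on the upper face of the disc (200 mm diameter, upper face 40 mm above the bench). Axes turn with the disc: +x is the way the dish slides in and points from the axis to the knob; z up. The holder's end stop has its face at x = 28.5 mm (70 mm wide, 16 mm high). Its open mouth is on the -x side.
- mouth (a point): Point on the disc's upper face at the holder's mouth, 50 mm from the axis, axes as pocket; bare disc lies beyond it to the disc's edge. From here to the end stop run two side rails 6 mm high: flared, 80 mm apart at the mouth, then straight and 60 mm apart inside from 26 mm before the axis.
- tongue (a point): Middle of the upper front edge of the holder's steel tongue, 3.5 mm past the axis, axes as pocket. From here the tongue, 28 mm wide, reaches back to the end stop over the seated dish; underside 20 mm, top 23 mm above the disc. It keeps the dish from being put in from above.
- knob_grip (a point): In the upright black knob on the disc, 75 mm from the turntable's axis; axes as pocket. The knob is 20 mm in diameter, spins freely on its own pin, and is black from 55 to 95 mm above the bench (this point is on its centre line at 87 mm).
- pointer (a point): Inner tip of the dark pointer blade fixed to the base just outside the disc, 106 mm from the turntable's axis, top at 52 mm above the bench. The knob is at the pointer when axis, knob and this tip lie in one line.
- disc (a joint): Turntable angle in rad, growing anticlockwise seen from above, and counted on over whole turns: 0 with the knob at the pointer, 2 pi = 6.283 one complete turn later. It starts a little short of the pointer (-0.7 to -0.2) and stays where it is left (light friction, no stops).
- turntable: The turntable's fixed base, origin on the axis at bench level; +x points to the pointer. A grey rim reader, 70 x 35 x 58 mm, stands on its -y side, centre 128 mm from the axis.
- large_dish_a: A large dish, like the small one but 90 mm diameter, 16 mm high; bystander. Origin at the centre of its underside.
- large_dish_b: Another large dish, 90 mm diameter, 16 mm high; bystander. Origin at the centre of its underside.
- bottle_a: Square glass bottle with white cap, 58 x 58 x 130 mm; bystander. Origin under its centre.
- bottle_b: Square glass bottle with white cap, 58 x 58 x 130 mm; bystander. Origin under its centre.
- beaker: Open glass beaker, 68 mm diameter, 75 mm high; bystander. Origin under its centre.
- forceps: Dark steel forceps lying flat, 125 mm long, 6 mm high; bystander. Origin under the middle, x along them.
- jar: Small white jar, 52 mm diameter, 60 mm high; bystander. Origin under its centre.
Mind the look-alikes: they are no part of the job. Leave any red or yellow look-alike of the small_dish alone.

How it is judged:
On the way, in this order (a step that is already met when the one before it is completed fails the run):
1. the small dish is home in the holder before the turntable has been turned past the pointer (angle under 0.3 rad) (x of small_dish in the frame of pocket between -0.004 and 0.004 m and y of small_dish in the frame of pocket between -0.004 and 0.004 m and z of small_dish in the frame of pocket between -0.003 and 0.003 m and angle between small_dish's own z axis and vertical below 0.1 rad and value of joint disc below 0.3 rad), for 0.2 s.
2. the turntable is half way round (angle 3.0 to 3.6 rad) with the dish still home (x of small_dish in the frame of pocket between -0.004 and 0.004 m and y of small_dish in the frame of pocket between -0.004 and 0.004 m and z of small_dish in the frame of pocket between -0.003 and 0.003 m and angle between small_dish's own z axis and vertical below 0.1 rad and value of joint disc between 3 and 3.6 rad).
At the end, for the whole second after the job is handed in: The small dish lies flat in the holder, its centre within 4 mm of the pocket's centre along and across the slide and 3 mm in height, tilted less than 0.1 rad; the turntable angle is one complete turn past the pointer, 6.283 rad within 0.15 rad, and turntable and dish are at rest (x of small_dish in the frame of pocket between -0.004 and 0.004 m and y of small_dish in the frame of pocket between -0.004 and 0.004 m and z of small_dish in the frame of pocket between -0.003 and 0.003 m and angle between small_dish's own z axis and vertical below 0.1 rad and value of joint disc between 6.133 and 6.433 rad and velocity of joint disc between -0.05 and 0.05 rad/s and linear speed of small_dish below 0.02 m/s); the robot touches nothing.
It fails at once if one of the other loose things (large dishes, bottles, beaker, forceps, jar) is moved more than 30 mm (distance of any of large_dish_a, large_dish_b, bottle_a, bottle_b, beaker, forceps, jar from where it was at the start of the episode above 0.03 m).
It also fails if it takes over 72 s, if anything falls off the work surface, if the arm or the gripper's body presses on something with over 40 N, if the wrist force passes 120 N, or if a joint passes its speed limit or range.

ROBOT

A 7-joint arm with a two-finger parallel gripper is mounted at the origin on the work surface. World frame = base frame: x ahead of the robot, y to its left, z up, the work surface at z = 0. Lengths are in m, angles in rad, forces in N, time in s.
With the tool pointing down it reaches from about 0.35 to 0.775 m from the base axis. Payload 3.1 kg.
Tool frame: the origin (TCP) lies at the very end of the fingers, on their centre line; the grasp point (between the pads) lies 19 mm behind it; z points along the fingers, y is the line along which they close (so a half turn about z gives the same grasp; the last joint's range is limited). The gripper opens to 85 mm and grips with 20 to 120 N. Pads are 22 mm wide; open, the fingers measure 114 mm over their backs; the gripper's body (76 mm by 85 mm) begins 54 mm behind the grasp point. The pads swing forward as they close: fully open they stand 13 mm farther back than shut.
Start: joints at [-1.381, 0.311, 0.014, 1.512, -0.004, 1.319, -0.027], TCP at [0.126, 0.535, 0.231] pointing down, gripper open.
Joint ranges: [-2.7, 2.7], [-0.3, 1.91], [-1.27, 1.3], [0.12, 2.57], [-1.44, 4.58], [0.2, 2.03], [-3.05, 3.05]. Speed limits (rad/s): [2.79, 2.79, 3.14, 3.14, 3.14, 3.14, 3.14].

INTERFACE

Orientations are given as a unit quaternion [w, x, y, z].
In Python, from plant import arm gives the robot as it stands.
- The arm moves only by the tool apply_moves, never from a script. Its argument "motion" is a list that holds one entry, the list of rows, each a list of 7 numbers: the turn, a rotation vector about the tool's x, y, z as a fraction of full scale, then the shift along the tool's x, y, z as a fraction of full scale, then the closure, from -1 (fully open) to 1 (shut). A call has 1 to 10 rows; each row is the pose to reach, as a shift and turn from the pose commanded when the call began, along the tool's axes at that moment, turning the shorter way round; what a row does not reach only later rows make up. Full scale, the value 1, is 0.25 m for a shift and 180 degrees for a turn. A row lasts 1/8 s, in which the tool goes at most 62.5 mm and 10.7 degrees, less where a joint would pass 70% of its speed; a pose out of reach is approached as far as the arm can. A call with a number of a shift or a turn outside -1 to 1 is refused whole. A call with a gripper value outside its range is refused whole. The fingers move at their own pace and stop on an object; "squeeze" is the grip in N (left out, the last holds). Time passes only in rows, so rows that repeat a pose let the fingers close. It gives the time, the measured TCP pose, the force, the opening and the grip force at its end, in the units of the state.
- arm.get_obs(): the state, without advancing time (a new reading comes with each control period).
- arm.snapshot(name): name is "side" or "top" or "wrist"; returns the picture (400x640x3 uint8, red, green, blue); there is no depth.
- arm.camera_info(name): a dict with "intrinsics" (3x3 intrinsics, pixels), "view" (4x4, takes a point from world to camera coordinates); the wrist camera has in their place "T_tool_cam" (4x4, takes a point from camera to tool coordinates, whose origin is the TCP and whose axes are the flange's). Camera axes: x right, y down, z forward; pixel columns grow to the right and rows downward; lengths in m; the calibration is good to about 2 mm. The wrist camera is an equidistant fisheye: a pixel r from the principal point sees the ray r / f radians off the axis. A picture is of the moment at which its call begins: read the wrist's pose just before it. camera_info takes no time and is no camera call.
- arm.hand_in(): hands the job in; it is judged then, once.
Trained networks look in the newest picture that a camera, given by its name, has taken for a name from the list of things; names that differ only in an ending like _2 or _b are one class to them, and where a whole thing is asked for, a point or a joint stands for the part that bears it (a point fixed in the world has none). Each returns a list of dicts, best first, with "p" (0 to 1); they miss things now and then, are a little off and sometimes report something else, mostly with a low value. They report only what shows in the picture. A call takes as long as a camera call. They do not tell look-alikes from the thing itself.
- arm.cut_out(label, camera): "mask" (400x640 bool, what is visible of it) and "position" ([column, row] in pixels, amid what is visible of it).
- arm.landmark_of(label, camera): "position" ([column, row] in pixels: a listed point, or the origin of a listed thing).
The state is a dict: "t": time; "q": joint angles; "joint_velocities": joint speeds; "joint_torque": joint torques, N m; "eef_pos": TCP position; "tcp_rot": TCP orientation; "wrist_force": force on the tool from outside, world axes, zero at the start; "ft_torque": the same for the moment, N m; "finger_gap": finger opening in m; "finger_force": force on a finger pad.
Only numpy, scipy, OpenCV 4.12 (cv2) and the standard library are available. Lean on these libraries where they do the work, as an engineer would, in place of code of your own. Each camera call takes 0.05 s, during which the arm holds its last target. There are 200 camera calls.

## Working session

There is one attempt and no reset: what is moved stays moved. The work goes in short steps, Python scripts to look and compute and a tool call to move; the robot and the scene stay as the last step left them, time stands still between calls to the robot, and variables do not carry over. Pictures are saved under pics/ and viewed, at most 13 in all, crops included, and the job is handed in when it is done.

Besides the shell and the picture viewer there is one more tool, called after "Emit:" by a JSON object that holds its "fn" and its "kwargs". apply_moves: Moves the arm, as the interface text tells. Its arguments: {"type":"object","properties":{"motion":{"type":"array"},"squeeze":{"type":"number"}},"required":["motion"]}

```bash
mkdir -p pics; ls; cat > h.py <<'E'
import numpy as np,cv2
from plant import arm
from scipy.spatial.transform import Rotation as R
def info(c):
    return arm.camera_info(c)
def R_tool(o):
    w,x,y,z=o["tcp_rot"]; return R.from_quat([x,y,z,w]).as_matrix()
def ray(c,p,o=None):
    i=info(c);K=np.array(i["intrinsics"]);
    if c!="wrist":
        V=np.array(i["view"]);d=np.linalg.inv(K)@[p[0],p[1],1];Rm=V[:3,:3]
        return -Rm.T@V[:3,3],Rm.T@(d/np.linalg.norm(d))
    T=np.array(i["T_tool_cam"]);a=(p[0]-K[0,2])/K[0,0];b=(p[1]-K[1,2])/K[1,1];r=np.hypot(a,b)+1e-12
    d=np.array([a/r*np.sin(r),b/r*np.sin(r),np.cos(r)])
    Rt=R_tool(o);return Rt@T[:3,3]+np.array(o["eef_pos"]),Rt@T[:3,:3]@d
def proj(c,X,o=None):
    i=info(c);K=np.array(i["intrinsics"]);X=np.array(X,float)
    if c!="wrist":
        V=np.array(i["view"]);q=K@(V[:3,:3]@X+V[:3,3]);return q[:2]/q[2]
    T=np.array(i["T_tool_cam"]);Rt=R_tool(o);q=T[:3,:3].T@(Rt.T@(X-np.array(o["eef_pos"]))-T[:3,3])
    th=np.arctan2(np.hypot(q[0],q[1]),q[2]);u=q[:2]/np.hypot(*q[:2])*th
    return u*[K[0,0],K[1,1]]+K[:2,2]
def atz(r,z):
    return r[0]+r[1]*(z-r[0][2])/r[1][2]
def tri(rs):
    A=sum(np.eye(3)-np.outer(d,d) for _,d in rs);b=sum((np.eye(3)-np.outer(d,d))@c for c,d in rs)
    return np.linalg.solve(A,b)
E
python3 - <<'E'
from h import *
np.set_printoptions(precision=4,suppress=True)
o=arm.get_obs();print(o["t"],o["eef_pos"],o["tcp_rot"]);print(R_tool(o))
ims=[]
for c in("side","top"):
    im=arm.snapshot(c);cv2.imwrite(f"pics/{c}.png",im[...,::-1])
    Rr=ray(c,(320,200));print(c,Rr)
    for l in("small_dish","pocket","mouth","tongue","knob_grip","pointer","turntable"):
        for d in arm.landmark_of(l,c)[:5]:
            print(c,l,round(d["p"],2),np.round(d["position"],1),atz(ray(c,d["position"]),{"small_dish":0,"turntable":0,"tongue":.063,"knob_grip":.087,"pointer":.052}.get(l,.04)))
print(arm.camera_info("wrist"))
E
```

```text
pics
0.0 [0.1262 0.5346 0.2302] [-0.0001  0.1156  0.9933 -0.0012]
[[-0.9733  0.2297 -0.0005]
 [ 0.2297  0.9733 -0.0023]
 [-0.0001 -0.0023 -1.    ]]
side (array([0.5077, 1.0939, 1.2774]), array([ 0.0479, -0.6447, -0.763 ]))
side small_dish 0.85 [372.9 310.3] [0.3923 0.4209 0.    ]
side small_dish 0.51 [385.2 283.4] [0.3568 0.3262 0.    ]
side small_dish 0.49 [323.3 280. ] [0.5469 0.3345 0.    ]
side small_dish 0.48 [353.9 278.6] [0.4534 0.3195 0.    ]
side pocket 0.67 [322.7 167.5] [ 0.5905 -0.1058  0.04  ]
side mouth 0.63 [338.7 166.2] [ 0.5335 -0.119   0.04  ]
side tongue 0.96 [323.9 163.9] [ 0.5863 -0.1018  0.063 ]
side tongue 0.25 [310.7 336. ] [0.5629 0.5477 0.063 ]
side knob_grip 0.91 [302.7 162.1] [ 0.6595 -0.0785  0.087 ]
side knob_grip 0.44 [282.  312.5] [0.6469 0.4994 0.087 ]
side pointer 0.96 [304.4 180.5] [ 0.6473 -0.0241  0.052 ]
side turntable 0.79 [321.8 176.3] [ 0.5923 -0.0995  0.    ]
top (array([0.248 , 0.087 , 1.5739]), array([ 0.2103, -0.0288, -0.9772]))
top small_dish 0.8 [228.1 283.9] [0.3558 0.3398 0.    ]
top small_dish 0.72 [227.6 250.6] [0.456  0.3355 0.    ]
top small_dish 0.65 [232.3 222.3] [0.5418 0.3161 0.    ]
top pocket 0.82 [366.6 190.8] [ 0.5934 -0.1019  0.04  ]
top mouth 0.98 [378.8 203.5] [ 0.5507 -0.1341  0.04  ]
top tongue 0.68 [368.3 191.1] [ 0.5868 -0.104   0.063 ]
top pointer 0.66 [337.4 175.6] [ 0.646  -0.0176  0.052 ]
top turntable 0.59 [363.8 194.7] [ 0.5908 -0.0967  0.    ]
top turntable 0.48 [368.3 191.1] [ 0.6009 -0.112   0.    ]
{'intrinsics': array([[309.7069,   0.    , 318.5483],
       [  0.    , 309.7069, 195.7053],
       [  0.    ,   0.    ,   1.    ]]), 'T_tool_cam': array([[ 0.    , -0.9567, -0.2909,  0.0724],
       [ 1.    , -0.0001,  0.0005, -0.0008],
       [-0.0005, -0.2909,  0.9567, -0.1422],
       [ 0.    ,  0.    ,  0.    ,  1.    ]])}
```

View pics/top.png

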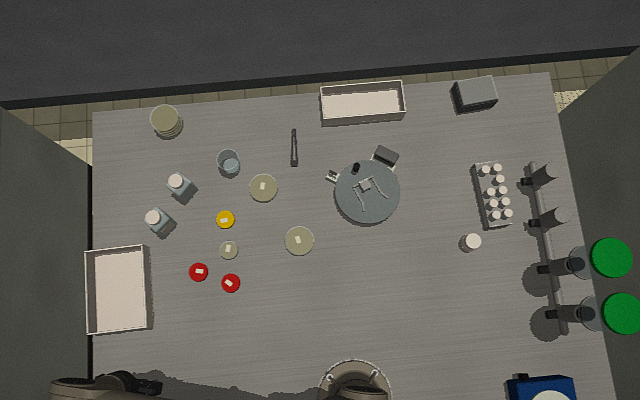

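View pics/side.png

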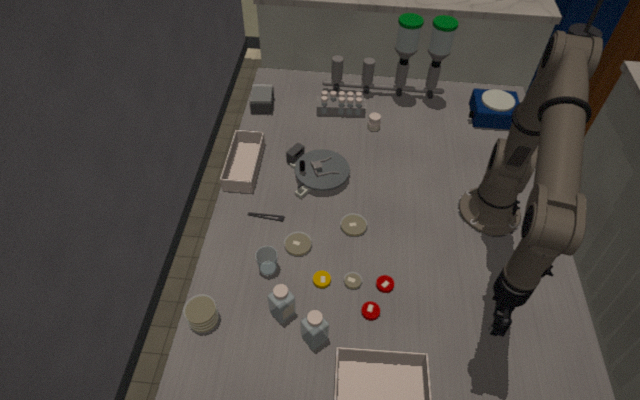

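Small dish candidates in the top view are pale small (228,250), red (199,272), red (231,283) and yellow (225,219). The large pale dishes are at (263,188) and (299,240). I choose the pale small one at (228,250), which is at (353,280) in the side view. The turntable is at (367,191), the knob at (355,168), the pointer at (333,176) and the reader at (386,156). The mouth faces the robot.

```bash
python3 - <<'E'
from h import *
np.set_printoptions(precision=4,suppress=True)
im={c:arm.snapshot(c) for c in("side","top")}
r={}
for c in("side","top"):
    for l in("small_dish","knob_grip","turntable"):
        for d in arm.cut_out(l,c)[:6]:
            ys,xs=np.nonzero(d["mask"]);p=(xs.mean(),ys.mean());print(c,l,round(d["p"],2),np.round(p,1),d["mask"].sum(),im[c][d["mask"]].mean(0).round(), atz(ray(c,p),.016 if l=="small_dish" else .075))
print("tri dish",tri([ray("top",(228,250)),ray("side",(353.5,279.5))]))
a=im["top"][200:300,170:320];b=im["side"][250:330,290:410]
A=cv2.resize(a,(600,400),interpolation=2);cv2.imwrite("pics/crop1.png",A[...,::-1])
E
```

```text
side small_dish 0.69 [321.2 278.9] 267 [150. 121.  23.] [0.553  0.3409 0.016 ]
side small_dish 0.65 [383.8 283.2] 245 [130.  33.  28.] [0.3629 0.3356 0.016 ]
side small_dish 0.6 [369.9 310.5] 284 [129.  31.  26.] [0.4023 0.431  0.016 ]
side small_dish 0.5 [351.9 280.2] 271 [118. 110.  94.] [0.4598 0.3353 0.016 ]
side knob_grip 0.84 [320.9 169.5] 1737 [86. 85. 82.] [ 0.5936 -0.0614  0.075 ]
side turntable 0.58 [316.3 168.9] 2271 [83. 82. 79.] [ 0.6099 -0.0623  0.075 ]
side turntable 0.38 [266.2 259.3] 532 [ 99. 100.  98.] [0.7206 0.3265 0.075 ]
top small_dish 0.75 [197.7 271.7] 293 [157.  45.  39.] [0.399  0.4256 0.016 ]
top small_dish 0.72 [229.8 282.7] 296 [160.  47.  41.] [0.3577 0.3318 0.016 ]
top small_dish 0.55 [228.2 249.2] 264 [147. 142. 118.] [0.4579 0.3311 0.016 ]
top knob_grip 0.82 [366.9 191.6] 3340 [106. 110. 106.] [ 0.5828 -0.0982  0.075 ]
top turntable 0.91 [368.  187.8] 3663 [104. 108. 103.] [ 0.5942 -0.1029  0.075 ]
top turntable 0.65 [366.9 191.5] 3330 [106. 110. 106.] [ 0.5833 -0.0984  0.075 ]
tri dish [0.4554 0.3319 0.0152]
```

View pics/crop1.png

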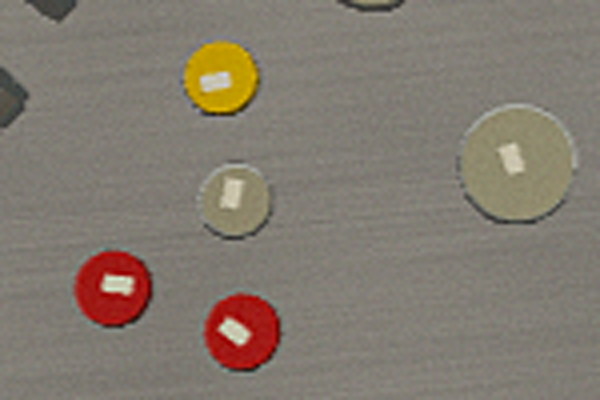

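Emit:
{"fn": "apply_moves", "kwargs": {"motion": [[[0, 0, -0.05, -0.2, -0.06, 0, -1], [0, 0, -0.1, -0.4, -0.12, 0, -1], [0, 0, -0.15, -0.6, -0.19, 0, -1], [0, 0, -0.2, -0.8, -0.26, 0, -1], [0, 0, -0.22, -0.96, -0.31, 0, -1], [0, 0, -0.22, -0.96, -0.31, 0, -1], [0, 0, -0.22, -0.96, -0.31, 0, -1]]]}}

```text
t: 2.08
eef_pos: [0.3414, 0.4052, 0.2313]
tcp_rot: [-0.0, -0.228, 0.974, 0.0]
wrist_force: [-0.3, 1.0, -0.2]
finger_gap: 0.0858
finger_force: 0.0
```

```bash
cat >> h.py <<'E'
def togo(X,o=None):
    o=o or arm.get_obs();print("t",round(o["t"],2),"tcp",np.round(o["eef_pos"],4),"tx az",np.degrees(np.arctan2(R_tool(o)[1,0],R_tool(o)[0,0])).round(1),"F",np.round(o["wrist_force"],1),"gap",round(o["finger_gap"],4),"frac to target",np.round(R_tool(o).T@(np.array(X)-o["eef_pos"])/.25,3))
E
python3 - <<'E'
from h import *
togo([.458,.333,.13])
E
```

```text
t 2.08 tcp [0.3414 0.4052 0.2313] tx az -153.7 F [-0.3  1.  -0.2] gap 0.0858 frac to target [-0.29  -0.466  0.404]
```

Emit:
{"fn": "apply_moves", "kwargs": {"motion": [[[0, 0, 0, -0.1, -0.16, 0.13, -1], [0, 0, 0, -0.2, -0.32, 0.27, -1], [0, 0, 0, -0.29, -0.466, 0.4, -1], [0, 0, 0, -0.29, -0.466, 0.4, -1], [0, 0, 0, -0.29, -0.466, 0.4, -1]]]}}

```text
t: 2.7
eef_pos: [0.4572, 0.3347, 0.1314]
tcp_rot: [-0.0, -0.229, 0.973, 0.001]
wrist_force: [-0.3, 0.6, 0.4]
finger_gap: 0.0855
finger_force: 0.0
```

```bash
python3 - <<'E'
from h import *
o=arm.get_obs();im=arm.snapshot("wrist");cv2.imwrite("pics/w1.png",im[...,::-1])
for d in arm.cut_out("small_dish","wrist")[:5]:
    m=d["mask"].astype(np.uint8);cs=max(cv2.findContours(m,0,1)[0],key=len)[:,0,:]
    for z in(.0,.008,.016):
        P=np.array([atz(ray("wrist",c,o),z)[:2] for c in cs],np.float32);(x,y),rr=cv2.minEnclosingCircle(P);print(round(d["p"],2),im[d["mask"]].mean(0).round(),z,x,y,rr)
togo([.458,.333,.003],o)
E
```

```text
0.8 [219. 188.  80.] 0.0 0.5605148077011108 0.3369971215724945 0.03340420126914978
0.8 [219. 188.  80.] 0.008 0.5556018352508545 0.33592694997787476 0.03243051841855049
0.8 [219. 188.  80.] 0.016 0.5506888628005981 0.3348567485809326 0.031456831842660904
0.59 [181.  49.  46.] 0.0 0.40153610706329346 0.43240243196487427 0.03288848325610161
0.59 [181.  49.  46.] 0.008 0.4012710750102997 0.4285429120063782 0.031929921358823776
0.59 [181.  49.  46.] 0.016 0.4010060727596283 0.42468342185020447 0.030971331521868706
0.56 [183. 172. 153.] 0.0 0.4621247351169586 0.33277833461761475 0.031101370230317116
0.56 [183. 172. 153.] 0.008 0.460088312625885 0.33183151483535767 0.030194995924830437
0.56 [183. 172. 153.] 0.016 0.45805180072784424 0.3308846950531006 0.029288707301020622
0.56 [193.  53.  50.] 0.0 0.3593844771385193 0.3335748612880707 0.030162932351231575
0.56 [193.  53.  50.] 0.008 0.3603518307209015 0.33260467648506165 0.029284022748470306
0.56 [193.  53.  50.] 0.016 0.36131909489631653 0.33163461089134216 0.02840505912899971
t 2.7 tcp [0.4572 0.3347 0.1314] tx az -153.5 F [-0.3  0.6  0.4] gap 0.0855 frac to target [-0.    -0.009  0.514]
```

View pics/w1.png

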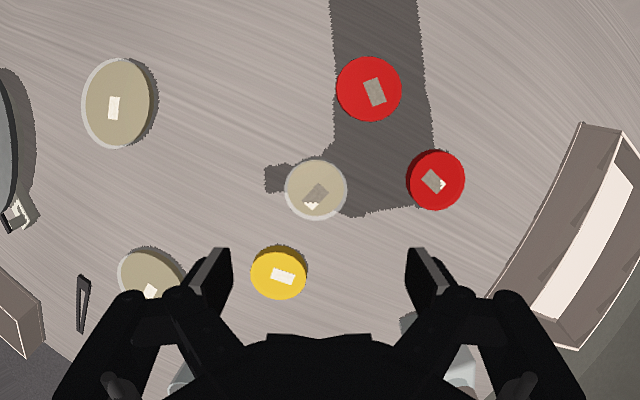

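The wrist view shows the pale dish at (316,188) between the fingers. The reds are at (369,89) and (436,180), and the yellow is at (279,272). Nothing stands in the way of the fingers.

Emit:
{"fn": "apply_moves", "kwargs": {"motion": [[[0, 0, 0, -0.002, -0.013, 0.2, -1], [0, 0, 0, -0.002, -0.013, 0.4, -1], [0, 0, 0, -0.002, -0.013, 0.5, -1], [0, 0, 0, -0.002, -0.013, 0.518, -1], [0, 0, 0, -0.002, -0.013, 0.518, -1], [0, 0, 0, -0.002, -0.013, 0.518, 1], [0, 0, 0, -0.002, -0.013, 0.518, 1], [0, 0, 0, -0.002, -0.013, 0.518, 1], [0, 0, 0, -0.002, -0.013, 0.518, 1], [0, 0, 0, -0.002, -0.013, 0.518, 1]]], "squeeze": 30}}

```text
t: 4.05
eef_pos: [0.4616, 0.3309, 0.0038]
tcp_rot: [0.001, -0.228, 0.974, 0.001]
wrist_force: [-1.3, -0.4, 6.4]
finger_gap: 0.0542
finger_force: 30.9
```

Emit:
{"fn": "apply_moves", "kwargs": {"motion": [[[0, 0, 0, 0, 0, 0, 1], [0, 0, 0, 0, 0, 0, 1], [0, 0, 0, 0, 0, -0.02, 1], [0, 0, 0, 0, 0, -0.06, 1], [0, 0, 0, 0, 0, -0.2, 1], [0, 0, 0, 0, 0, -0.4, 1], [0, 0, 0, 0, 0, -0.56, 1], [0, 0, 0, 0, 0, -0.56, 1]]]}}

```text
t: 5.05
eef_pos: [0.4633, 0.3315, 0.1465]
tcp_rot: [0.004, -0.228, 0.974, 0.002]
wrist_force: [0.4, -0.0, 0.3]
finger_gap: 0.0544
finger_force: 31.9
```

Emit:
{"fn": "apply_moves", "kwargs": {"motion": [[[0, 0, 0, 0.07, -0.17, -0.02, 1], [0, 0, 0, 0.14, -0.34, -0.04, 1], [0, 0, 0, 0.21, -0.51, -0.04, 1], [0, 0, 0, 0.28, -0.68, -0.04, 1], [0, 0, 0, 0.36, -0.885, -0.04, 1], [0, 0, 0, 0.36, -0.885, -0.04, 1]]]}}

```text
t: 5.8
eef_pos: [0.4777, 0.0848, 0.151]
tcp_rot: [-0.001, -0.222, 0.975, -0.002]
wrist_force: [0.4, -0.4, -0.7]
finger_gap: 0.0546
finger_force: 31.9
```

Emit:
{"fn": "apply_moves", "kwargs": {"motion": [[[0, 0, 0, 0.07, -0.17, -0.02, 1], [0, 0, 0, 0.14, -0.34, -0.04, 1], [0, 0, 0, 0.21, -0.51, -0.04, 1], [0, 0, 0, 0.28, -0.68, -0.04, 1], [0, 0, 0, 0.36, -0.885, -0.04, 1], [0, 0, 0, 0.36, -0.885, -0.04, 1], [0, 0, 0, 0.36, -0.885, -0.04, 1]]]}}

```text
t: 6.68
eef_pos: [0.4952, -0.1451, 0.1609]
tcp_rot: [-0.001, -0.228, 0.974, 0.001]
wrist_force: [-0.1, 0.4, 0.4]
finger_gap: 0.0546
finger_force: 32.0
```

```bash
cat > look.py <<'E'
import sys
from h import *
np.set_printoptions(precision=4,suppress=True)
Z={"tongue":.063,"knob_grip":.087,"pointer":.052,"turntable":0,"small_dish":None}
o=arm.get_obs();im=arm.snapshot("wrist");cv2.imwrite(f"pics/{sys.argv[1]}.png",im[...,::-1])
import pickle;rs={}
for l in("pocket","mouth","tongue","knob_grip","pointer","turntable"):
    for d in arm.landmark_of(l,"wrist")[:1]:
        rs[l]=ray("wrist",d["position"],o)
        print(l,round(d["p"],2),np.round(d["position"]),atz(rs[l],Z.get(l,.04)))
pickle.dump(rs,open(f"{sys.argv[1]}.pkl","wb"))
togo([.537,-.128,.07],o)
E
python3 look.py w2
```

```text
pocket 0.67 [312. 292.] [ 0.5966 -0.1033  0.04  ]
tongue 0.71 [313. 308.] [ 0.5986 -0.1016  0.063 ]
t 6.67 tcp [ 0.4952 -0.1451  0.1609] tx az -153.6 F [-0.1  0.4  0.4] gap 0.0546 frac to target [-0.18  -0.014  0.363]
```

View pics/w2.png

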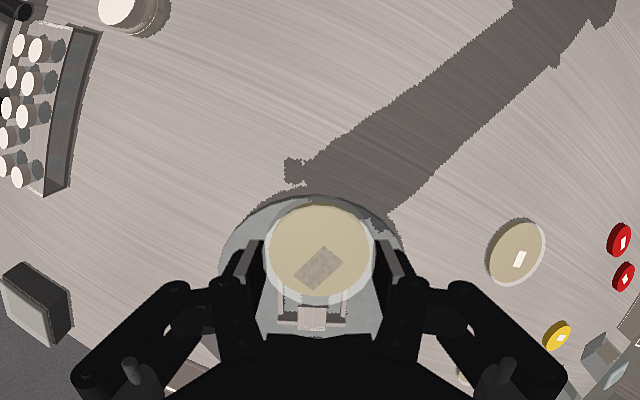

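The wrist view shows the dish held at (320,250), with the tongue at (313,310) and the rails at about x=281 and x=347, so the slide runs nearly along tool x. I'll refine the axis and knob angle from the unobstructed top and side pictures.

```bash
python3 - <<'E'
from h import *
from scipy.optimize import least_squares
np.set_printoptions(precision=4,suppress=True)
ims={c:cv2.imread(f"pics/{c}.png") for c in("top","side")}
pts={}
for c,(x0,x1,y0,y1) in {"top":(340,370,155,185),"side":(293,312,152,178)}.items():
    g=cv2.cvtColor(ims[c],6)[y0:y1,x0:x1];m=(g<45).astype(np.uint8)
    n,_,st,ce=cv2.connectedComponentsWithStats(m)
    for k in range(1,n):
        if st[k,4]>8: print(c,st[k],ce[k]+[x0,y0],atz(ray(c,ce[k]+[x0,y0]),.077))
out=np.hstack([cv2.resize(ims["top"][140:240,310:410],(400,400),interpolation=2),cv2.resize(ims["side"][125:225,270:370],(400,400),interpolation=2)])
# overlay disc circle guess
for i,(c,ox,oy) in enumerate([("top",310,140),("side",270,125)]):
    for a in np.linspace(0,2*np.pi,40):
        p=proj(c,[.592+.1*np.cos(a),-.1+.1*np.sin(a),.04]);cv2.circle(out,tuple(int(v) for v in ((p-[ox,oy])*4+[400*i+2,2])),1,(0,255,255),-1)
cv2.imwrite("pics/crop2.png",out)
E
```

```text
top [12  8  8  9 50] [355.82 166.98] [ 0.6609 -0.0736  0.077 ]
side [ 0  0 11 11 54] [296.9259 155.7037] [ 0.6851 -0.1179  0.077 ]
side [ 7  9  5 11 50] [301.9  165.72] [ 0.6614 -0.0703  0.077 ]
```

View pics/crop2.png

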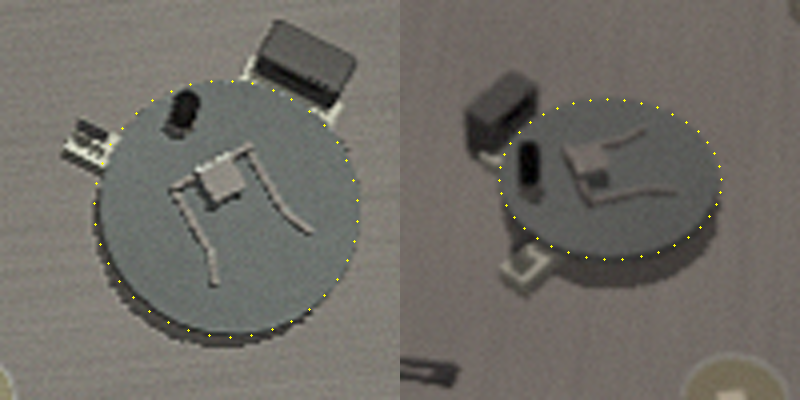

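The overlay circle for axis (0.592,-0.100) fits the disc in both views. The knob is at crop (183,107) left and (528,160) right. The rails run from the mouth ends (214,285) and (311,232) to the end stop (172,188)–(252,148).

```bash
python3 - <<'E'
from h import *
np.set_printoptions(precision=4,suppress=True)
f=lambda c,x,y,z:atz(ray(c,((x/4+310-.5,y/4+140-.5) if c=="top" else ((x-400)/4+270-.5,y/4+125-.5))),z)
for c,M in {"top":[(214,285),(311,232),(172,188),(252,148)],"side":[(676,193),(644,131),(590,205),(567,148)]}.items():
    P=[f(c,*m,z) for m,z in zip(M,(.046,.046,.056 if c=="x" else .05,.05))];m=(P[0]+P[1])/2;e=(P[2]+P[3])/2
    print(c,np.array(P)[:,:2],m,e,np.degrees(np.arctan2(*(e-m)[1::-1])))
k=np.array([.661,-.072])-[.592,-.1];print(np.degrees(np.arctan2(k[1],k[0])))
# pointer
for c,p in(("top",(112,138)),("side",(545,247))): print("ptr",f(c,*p,.048))
im=cv2.cvtColor(cv2.imread("pics/w2.png"),cv2.COLOR_BGR2HSV);o=arm.get_obs()
m=cv2.inRange(im,(18,45,140),(35,120,255));m[:190]=0;m[310:]=0;m[:,:255]=0;m[:,385:]=0
ys,xs=np.nonzero(m);print(xs.min(),xs.max(),ys.min(),ys.max())
c=max(cv2.findContours(m,0,1)[0],key=len)[:,0,:]
Rt=R_tool(o)
for zt in(0.0,-.005,-.014):
    # plane at tool-z=zt
    zw=o["eef_pos"][2]-zt
    P=np.array([Rt.T@(atz(ray("wrist",q,o),zw)-o["eef_pos"]) for q in c],np.float32)[:,:2];print(zt,cv2.minEnclosingCircle(P))
E
```

```text
top [[ 0.5319 -0.0834]
 [ 0.5656 -0.1609]
 [ 0.6084 -0.0597]
 [ 0.6338 -0.1236]] [ 0.5487 -0.1221  0.046 ] [ 0.6211 -0.0917  0.05  ] 22.831061614098665
side [[ 0.5318 -0.0805]
 [ 0.5665 -0.1553]
 [ 0.6061 -0.0536]
 [ 0.6338 -0.1215]] [ 0.5491 -0.1179  0.046 ] [ 0.6199 -0.0875  0.05  ] 23.22583208836882
22.087171603228335
ptr [ 0.652  -0.0187  0.048 ]
ptr [ 0.64   -0.0015  0.048 ]
269 368 205 295Traceback (most recent call last):
  File "<stdin>", line 18, in <module>
cv2.error: OpenCV(4.12.0) /io/opencv/modules/imgproc/src/shapedescr.cpp:201: error: (-215:Assertion failed) count >= 0 && (depth == CV_32F || depth == CV_32S) in function 'minEnclosingCircle'
```

```bash
python3 - <<'E'
from h import *
np.set_printoptions(precision=4,suppress=True)
im=cv2.cvtColor(cv2.imread("pics/w2.png"),cv2.COLOR_BGR2HSV);o=arm.get_obs()
m=cv2.inRange(im,(18,45,140),(35,120,255));m[:190]=0;m[310:]=0;m[:,:255]=0;m[:,385:]=0
c=max(cv2.findContours(m,0,1)[0],key=len)[:,0,:]
Rt=R_tool(o)
for zt in(0.0,-.006,-.012,-.018):
    zw=o["eef_pos"][2]-zt
    P=np.array([Rt.T@(atz(ray("wrist",q,o),zw)-o["eef_pos"]) for q in c],np.float32)[:,:2];print(zt,cv2.minEnclosingCircle(np.ascontiguousarray(P)))
togo([.535,-.1253,.06],o)
E
```

```text
0.0 ((-0.0008416894124820828, -0.0013904349179938436), 0.027121178805828094)
-0.006 ((0.0022859496530145407, -0.0013994077453389764), 0.025981061160564423)
-0.012 ((0.0054135872051119804, -0.0014083797577768564), 0.02484094351530075)
-0.018 ((0.008540838956832886, -0.0014173347735777497), 0.023701131343841553)
t 7.03 tcp [ 0.4957 -0.1455  0.1618] tx az -153.6 F [-0.3  0.  -0. ] gap 0.0543 frac to target [-0.177  0.002  0.407]
```

Emit:
{"fn": "apply_moves", "kwargs": {"motion": [[[0, 0, 0.01, -0.1, 0.004, 0.1, 1], [0, 0, 0.02, -0.197, 0.007, 0.2, 1], [0, 0, 0.02, -0.197, 0.007, 0.3, 1], [0, 0, 0.02, -0.197, 0.007, 0.407, 1], [0, 0, 0.02, -0.197, 0.007, 0.407, 1], [0, 0, 0.02, -0.197, 0.007, 0.407, 1]]]}}

```text
t: 7.78
eef_pos: [0.5397, -0.1233, 0.0611]
tcp_rot: [0.001, -0.197, 0.98, -0.0]
wrist_force: [0.1, 1.3, -0.6]
finger_gap: 0.0544
finger_force: 32.0
```

```bash
python3 - <<'E'
from h import *
togo([.539,-.122,.044])
print(arm.get_obs()["q"])
E
```

```text
t 7.78 tcp [ 0.5397 -0.1233  0.0611] tx az -157.3 F [ 0.1  1.3 -0.6] gap 0.0544 frac to target [0.001 0.006 0.068]
[-0.06305891  0.48502481  0.34676975  1.73924567 -0.19622817  0.94963151
  2.32885509]
```

Emit:
{"fn": "apply_moves", "kwargs": {"motion": [[[0, 0, 0, 0.02, 0.006, 0.03, 1], [0, 0, 0, 0.02, 0.006, 0.055, 1], [0, 0, 0, 0.02, 0.006, 0.066, 1], [0, 0, 0, 0.02, 0.006, 0.068, 1], [0, 0, 0, 0.02, 0.006, 0.068, 1]]]}}

```text
t: 8.4
eef_pos: [0.5333, -0.1237, 0.0438]
tcp_rot: [-0.0, -0.197, 0.98, 0.0]
wrist_force: [-2.5, 1.4, 5.9]
finger_gap: 0.0544
finger_force: 32.6
```

Emit:
{"fn": "apply_moves", "kwargs": {"motion": [[[0, 0, 0, 0, 0, 0, -0.3], [0, 0, 0, 0, 0, 0, -0.5], [0, 0, 0, 0, 0, 0, -0.6], [0, 0, 0, 0, 0, 0, -0.6], [0, 0, 0, 0, 0, -0.05, -0.6], [0, 0, 0, 0, 0, -0.15, -0.6], [0, 0, 0, 0.1, 0, -0.25, -0.6], [0, 0, 0, 0.25, 0, -0.35, -0.6], [0, 0, 0, 0.4, 0, -0.4, 1], [0, 0, 0, 0.4, 0, -0.4, 1]]]}}

```text
t: 9.65
eef_pos: [0.44, -0.1647, 0.1451]
tcp_rot: [0.001, -0.195, 0.981, -0.001]
wrist_force: [0.6, 0.7, -1.2]
finger_gap: 0.0329
finger_force: 0.0
```

```bash
python3 look.py w3
```

```text
pocket 0.68 [318. 340.] [ 0.5923 -0.1049  0.04  ]
turntable 0.83 [316. 325.] [ 0.6042 -0.1018  0.    ]
t 9.65 tcp [ 0.44   -0.1647  0.1451] tx az -157.6 F [ 0.6  0.7 -1.2] gap 0.0329 frac to target [-0.414 -0.012  0.301]
```

View pics/w3.png

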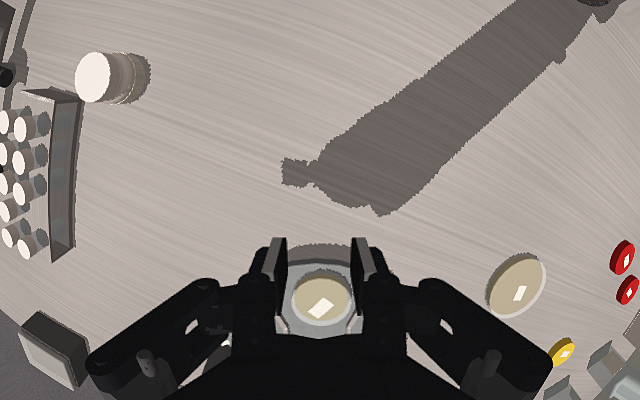

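The dish lies flat on the disc at (322,299), behind the mouth. I'll check its centre and then push it with closed fingers.

```bash
python3 - <<'E'
from h import *
np.set_printoptions(precision=4,suppress=True)
im=cv2.cvtColor(cv2.imread("pics/w3.png"),cv2.COLOR_BGR2HSV);o=arm.get_obs()
m=cv2.inRange(im,(15,25,90),(38,140,255));m[:265]=0;m[335:]=0;m[:,:285]=0;m[:,356:]=0
c=max(cv2.findContours(m,0,1)[0],key=len)[:,0,:];print(len(c),c.min(0),c.max(0))
P=np.array([atz(ray("wrist",q,o),.055)[:2] for q in c],np.float32);(x,y),r=cv2.minEnclosingCircle(np.ascontiguousarray(P))
s=np.array([np.cos(np.radians(22.8)),np.sin(np.radians(22.8))]);d=np.array([x,y])-[.594,-.1005]
print(x,y,r,"slide",d@s,"across",d@[-s[1],s[0]])
togo([.474,-.151,.047],o)
E
```

```text
147 [294 273] [347 320]
0.5273175835609436 -0.12541210651397705 0.026930535212159157 slide -0.07112589213956641 across 0.0028749226887409894
t 10.0 tcp [ 0.442  -0.1617  0.1426] tx az -157.2 F [-0.4  0.4 -0.2] gap -0.0001 frac to target [-0.135 -0.01   0.382]
```

Emit:
{"fn": "apply_moves", "kwargs": {"motion": [[[0, 0, 0, -0.06, -0.005, 0.1, 1], [0, 0, 0, -0.13, -0.008, 0.22, 1], [0, 0, 0, -0.13, -0.008, 0.34, 1], [0, 0, 0, -0.13, -0.008, 0.38, 1], [0, 0, 0, -0.13, -0.008, 0.38, 1], [0, 0, 0, -0.13, -0.008, 0.38, 1]]]}}

```text
t: 10.75
eef_pos: [0.4732, -0.1522, 0.0492]
tcp_rot: [0.001, -0.197, 0.98, -0.001]
wrist_force: [1.2, 1.0, 0.6]
finger_gap: 0.0001
finger_force: 0.0
```

```bash
cat >> h.py <<'E'
S=np.array([np.cos(np.radians(22.8)),np.sin(np.radians(22.8))]);N=np.array([-S[1],S[0]]);AX=np.array([.594,-.1005])
def slide(X): d=np.array(X)[:2]-AX;return d@S,d@N
E
python3 - <<'E'
from h import *
togo([*(AX-.039*S),.046]);print(slide(arm.get_obs()["eef_pos"]))
E
```

```text
t 10.75 tcp [ 0.4732 -0.1522  0.0492] tx az -157.3 F [1.2 1.  0.6] gap 0.0001 frac to target [-0.369  0.004  0.013]
(np.float64(-0.13136886196793462), np.float64(-0.0008138475505596426))
```

Emit:
{"fn": "apply_moves", "kwargs": {"motion": [[[0, 0, 0, -0.03, 0.004, 0.008, 1], [0, 0, 0, -0.06, 0.006, 0.008, 1], [0, 0, 0, -0.09, 0.006, 0.008, 1], [0, 0, 0, -0.12, 0.006, 0.008, 1], [0, 0, 0, -0.15, 0.006, 0.008, 1], [0, 0, 0, -0.18, 0.006, 0.008, 1], [0, 0, 0, -0.21, 0.006, 0.008, 1], [0, 0, 0, -0.24, 0.006, 0.008, 1], [0, 0, 0, -0.27, 0.006, 0.008, 1], [0, 0, 0, -0.3, 0.006, 0.008, 1]]]}}

```text
t: 12.0
eef_pos: [0.5417, -0.1206, 0.046]
tcp_rot: [0.001, -0.197, 0.98, 0.0]
wrist_force: [0.3, -0.1, 0.5]
finger_gap: -0.0001
finger_force: 0.2
```

Emit:
{"fn": "apply_moves", "kwargs": {"motion": [[[0, 0, 0, -0.015, 0, 0, 1], [0, 0, 0, -0.03, 0, 0, 1], [0, 0, 0, -0.04, 0, 0, 1], [0, 0, 0, -0.05, 0, 0, 1], [0, 0, 0, -0.05, 0, 0, 1]]]}}

```text
t: 12.62
eef_pos: [0.5527, -0.1163, 0.0461]
tcp_rot: [0.0, -0.197, 0.98, 0.0]
wrist_force: [-0.6, -0.6, -0.5]
finger_gap: -0.0002
finger_force: 0.0
```

```bash
python3 - <<'E'
from h import *
o=arm.get_obs();togo([*(AX-.039*S),.046],o);print(slide(o["eef_pos"]))
for c in("top","side"):
    cv2.imwrite(f"pics/{c}2.png",arm.snapshot(c)[...,::-1])
a=cv2.imread("pics/top2.png");b=cv2.imread("pics/side2.png")
cv2.imwrite("pics/crop3.png",np.hstack([cv2.resize(a[140:240,310:410],(400,400),interpolation=2),cv2.resize(b[125:225,270:370],(400,400),interpolation=2)]))
E
```

```text
t 12.62 tcp [ 0.5527 -0.1163  0.0461] tx az -157.3 F [-0.6 -0.6 -0.5] gap -0.0002 frac to target [-0.021 -0.006  0.   ]
(np.float64(-0.04421861788565856), np.float64(0.0014616027974950377))
```

View pics/crop3.png

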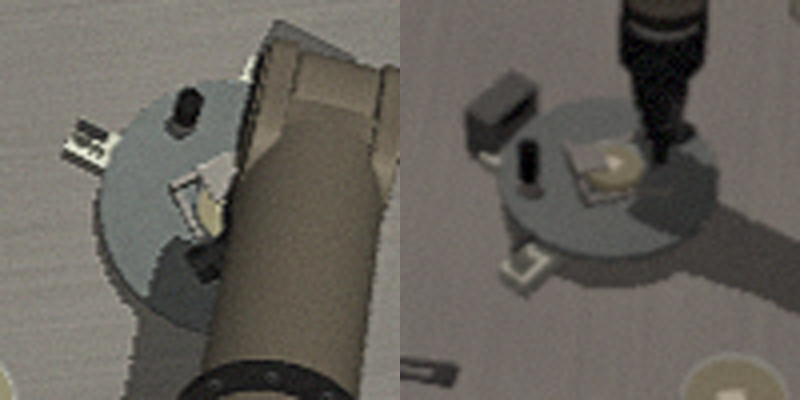

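The dish is between the rails with its front under the tongue (right view, 610,165). The knob is unmoved at (528,160), so I push on gently until contact.

Emit:
{"fn": "apply_moves", "kwargs": {"motion": [[[0, 0, 0, -0.008, 0, 0, 1], [0, 0, 0, -0.016, 0, 0, 1], [0, 0, 0, -0.022, 0, 0, 1], [0, 0, 0, -0.022, 0, 0, 1]]]}}

```text
t: 13.22
eef_pos: [0.557, -0.1146, 0.046]
tcp_rot: [-0.001, -0.197, 0.98, 0.0]
wrist_force: [-1.8, -0.9, 1.4]
finger_gap: -0.0001
finger_force: 0.9
```

Emit:
{"fn": "apply_moves", "kwargs": {"motion": [[[0, 0, 0, -0.006, 0, 0, 1], [0, 0, 0, -0.006, 0, 0, 1], [0, 0, 0, -0.012, 0, 0, 1], [0, 0, 0, -0.012, 0, 0, 1]]]}}

```text
t: 13.72
eef_pos: [0.5571, -0.1146, 0.0459]
tcp_rot: [-0.003, -0.196, 0.981, 0.0]
wrist_force: [-7.0, -2.2, 6.3]
finger_gap: -0.0001
finger_force: 3.7
```

Emit:
{"fn": "apply_moves", "kwargs": {"motion": [[[0, 0, 0, 0.03, 0, 0, 1], [0, 0, 0, 0.08, 0, -0.02, 1], [0, 0, 0, 0.12, 0, -0.15, 1], [0, 0, 0, 0.12, 0, -0.35, 1], [0, 0, 0, 0.06, 0, -0.55, 1], [0, 0, 0, -0.1, 0, -0.64, 1], [0, 0, 0, -0.25, 0, -0.64, 0.3], [0, 0, 0, -0.4, 0, -0.64, 0.3], [0, 0, 0, -0.4, 0, -0.64, 0.3], [0, 0, 0, -0.4, 0, -0.64, 0.3]]]}}

```text
t: 14.98
eef_pos: [0.6517, -0.0754, 0.206]
tcp_rot: [-0.0, -0.197, 0.98, -0.0]
wrist_force: [-0.2, -0.6, 0.2]
finger_gap: 0.0298
finger_force: 0.0
```

```bash
python3 look.py w4
```

```text
pocket 0.81 [316. 110.] [ 0.5911 -0.1048  0.04  ]
mouth 0.75 [315.  64.] [ 0.5489 -0.1237  0.04  ]
tongue 0.77 [314. 118.] [ 0.5985 -0.104   0.063 ]
knob_grip 0.81 [317. 199.] [ 0.661  -0.0746  0.087 ]
pointer 0.81 [376. 201.] [ 0.6507 -0.0143  0.052 ]
turntable 0.61 [311. 114.] [ 0.5981 -0.1083  0.    ]
t 14.97 tcp [ 0.6517 -0.0754  0.206 ] tx az -157.3 F [-0.2 -0.6  0.2] gap 0.0298 frac to target [ 0.504 -0.017  0.544]
```

View pics/w4.png

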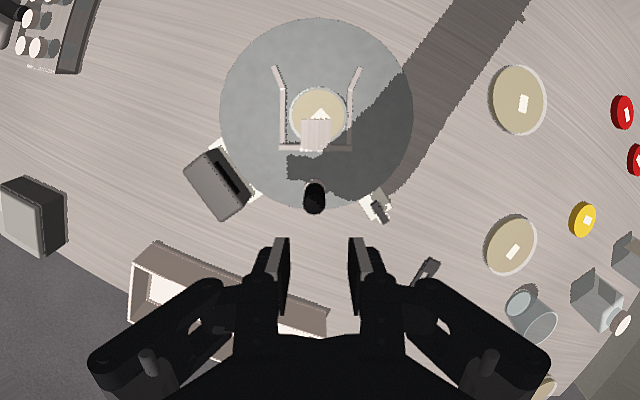

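The wrist view shows the dish at (318,113) between the rails under the tongue, touching the stop (row 147). The knob is at (314,198) and the pointer at (376,203), with the reader at (220,180). I'll check numerically.

```bash
python3 - <<'E'
from h import *
np.set_printoptions(precision=4,suppress=True)
raw=cv2.imread("pics/w4.png");im=cv2.cvtColor(raw,cv2.COLOR_BGR2HSV);o=arm.get_obs()
m=cv2.inRange(im,(15,35,70),(38,140,255));m[:80]=0;m[142:]=0;m[:,:286]=0;m[:,349:]=0
c=max(cv2.findContours(m,0,1)[0],key=len)[:,0,:];print(c.min(0),c.max(0))
f=lambda p,z:atz(ray("wrist",p,o),z)
# back edge & sides of dish (interior filling) on top
P=np.array([f(q,.055)[:2] for q in c],np.float32);(x,y),r=cv2.minEnclosingCircle(np.ascontiguousarray(P));print("dish",x,y,r)
d=arm.cut_out("small_dish","wrist")
for e in d[:6]:
    if np.hypot(e["position"][0]-318,e["position"][1]-113)<20:
        q=max(cv2.findContours(e["mask"].astype(np.uint8),0,1)[0],key=len)[:,0,:];P=np.array([f(v,.05)[:2] for v in q],np.float32);print("net",e["p"],q.min(0),q.max(0),cv2.minEnclosingCircle(np.ascontiguousarray(P)))
# end stop: front base and rails pixels; disc rim points
for n,p,z in(("stopL",(280,146),.056),("stopR",(352,148),.056),("discL",(220,113),.04),("discR",(413,113),.04),("discT",(316,17),.04)): print(n,f(p,z))
togo([.661,-.0735,.07],o)
E
```

```text
[292  90] [343 137]
dish 0.5948190093040466 -0.10124115645885468 0.024691913276910782
net 0.96 [288  87] [347 140] ((0.5957413911819458, -0.10143820941448212), 0.02872794307768345)
stopL [ 0.6358 -0.1233  0.056 ]
stopR [ 0.6112 -0.0592  0.056 ]
discL [ 0.6294 -0.1949  0.04  ]
discR [ 0.5539 -0.0137  0.04  ]
discT [ 0.5038 -0.1413  0.04  ]
t 15.32 tcp [ 0.6521 -0.075   0.2065] tx az -157.3 F [-0.3  0.4 -0.8] gap 0.0299 frac to target [-0.035 -0.008  0.546]
```

Emit:
{"fn": "apply_moves", "kwargs": {"motion": [[[0, 0, 0, -0.035, -0.004, 0.1, -0.3], [0, 0, 0, -0.035, -0.004, 0.25, -0.3], [0, 0, 0, -0.035, -0.004, 0.4, -0.3], [0, 0, 0, -0.035, -0.004, 0.5, -0.3], [0, 0, 0, -0.035, -0.004, 0.545, -0.3], [0, 0, 0, -0.035, -0.004, 0.545, 0], [0, 0, 0, -0.035, -0.004, 0.545, 0.4], [0, 0, 0, -0.035, -0.004, 0.545, 1], [0, 0, 0, -0.035, -0.004, 0.545, 1], [0, 0, 0, -0.035, -0.004, 0.545, 1]]], "squeeze": 50}}

```text
t: 16.62
eef_pos: [0.6625, -0.073, 0.0719]
tcp_rot: [0.002, -0.197, 0.98, -0.001]
wrist_force: [-0.0, -1.3, 6.1]
finger_gap: 0.0181
finger_force: 49.2
```

```bash
python3 - <<'E'
from h import *
o=arm.get_obs();togo([.661,-.0735,.07],o)
d=np.array(o["eef_pos"][:2])-[.5935,-.1025];print(np.hypot(*d),np.degrees(np.arctan2(d[1],d[0])))
E
```

```text
t 16.62 tcp [ 0.6625 -0.073   0.0719] tx az -157.3 F [-0.  -1.3  6.1] gap 0.0181 frac to target [0.006 0.    0.008]
0.07501839665251864 23.15177119089666
```

Emit:
{"fn": "apply_moves", "kwargs": {"motion": [[[0, 0, 0, 0.001, 0.026, 0, 1], [0, 0, 0, 0.01, 0.078, 0, 1], [0, 0, 0, 0.028, 0.127, 0, 1], [0, 0, 0, 0.054, 0.172, 0, 1], [0, 0, 0, 0.088, 0.212, 0, 1], [0, 0, 0, 0.128, 0.246, 0, 1], [0, 0, 0, 0.173, 0.272, 0, 1], [0, 0, 0, 0.222, 0.29, 0, 1], [0, 0, 0, 0.274, 0.299, 0, 1], [0, 0, 0, 0.3, 0.3, 0, 1]]]}}

```text
t: 17.88
eef_pos: [0.5649, -0.0336, 0.0718]
tcp_rot: [0.003, -0.197, 0.98, -0.002]
wrist_force: [3.4, -3.4, 4.7]
finger_gap: 0.0182
finger_force: 49.4
```

```bash
python3 - <<'E'
from h import *
arm.snapshot("top");arm.snapshot("top")
o=arm.get_obs();togo([.661,-.0735,.07],o);print(np.round(o["q"],2))
d=np.array(o["eef_pos"][:2])-[.5935,-.1025];print(np.hypot(*d),np.degrees(np.arctan2(d[1],d[0])))
E
```

```text
t 17.98 tcp [ 0.564  -0.0339  0.0718] tx az -157.4 F [ 0.7 -3.5  7.6] gap 0.018 frac to target [-0.297 -0.295  0.009]
[-0.22  0.49  0.35  1.7  -0.19  0.98  2.16]
0.07461365004534047 113.25351952009233
```

Emit:
{"fn": "apply_moves", "kwargs": {"motion": [[[0, 0, 0, 0.026, -0.001, 0, 1], [0, 0, 0, 0.078, -0.01, 0, 1], [0, 0, 0, 0.127, -0.028, 0, 1], [0, 0, 0, 0.172, -0.054, 0, 1], [0, 0, 0, 0.212, -0.088, 0, 1], [0, 0, 0, 0.246, -0.128, 0, 1], [0, 0, 0, 0.272, -0.173, 0, 1], [0, 0, 0, 0.29, -0.222, 0, 1], [0, 0, 0, 0.299, -0.274, 0, 1], [0, 0, 0, 0.3, -0.3, 0, 1]]]}}

```text
t: 19.23
eef_pos: [0.5235, -0.1296, 0.0717]
tcp_rot: [0.001, -0.197, 0.98, 0.001]
wrist_force: [-1.4, 1.2, 11.6]
finger_gap: 0.0182
finger_force: 49.8
```

```bash
python3 - <<'E'
from h import *
np.set_printoptions(precision=4,suppress=True)
o=arm.get_obs();im=arm.snapshot("wrist");cv2.imwrite("pics/w5.png",im[...,::-1]);togo([.661,-.0735,.07],o);print(np.round(o["q"],2))
d=np.array(o["eef_pos"][:2])-[.5935,-.1025];print(np.hypot(*d),np.degrees(np.arctan2(d[1],d[0])))
for c in("top","side"):
    s=arm.snapshot(c);cv2.imwrite(f"pics/{c}5.png",s[...,::-1])
a=cv2.imread("pics/top5.png");b=cv2.imread("pics/side5.png")
cv2.imwrite("pics/crop5.png",np.hstack([cv2.resize(a[140:240,310:410],(400,400),interpolation=2),cv2.resize(b[125:225,270:370],(400,400),interpolation=2)]))
E
```

```text
t 19.23 tcp [ 0.5235 -0.1296  0.0717] tx az -157.3 F [-1.4  1.2 11.6] gap 0.0182 frac to target [-0.594 -0.006  0.009]
[-0.07  0.45  0.37  1.77 -0.2   0.96  2.35]
0.07503806012782784 -158.8429647199827
```

View pics/crop5.png

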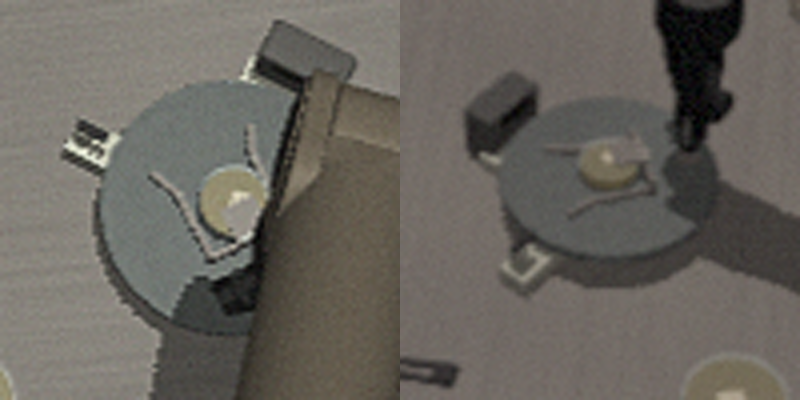

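After half a revolution the dish is still against the stop and under the tongue (left view 235,203; right view 612,163). I continue.

Emit:
{"fn": "apply_moves", "kwargs": {"motion": [[[0, 0, 0, -0.001, -0.026, -0.002, 1], [0, 0, 0, -0.01, -0.078, -0.004, 1], [0, 0, 0, -0.028, -0.127, -0.004, 1], [0, 0, 0, -0.054, -0.172, -0.004, 1], [0, 0, 0, -0.088, -0.212, -0.004, 1], [0, 0, 0, -0.128, -0.246, -0.004, 1], [0, 0, 0, -0.173, -0.272, -0.004, 1], [0, 0, 0, -0.222, -0.29, -0.004, 1], [0, 0, 0, -0.274, -0.299, -0.004, 1], [0, 0, 0, -0.3, -0.3, -0.004, 1]]]}}

```text
t: 20.62
eef_pos: [0.6211, -0.1727, 0.0719]
tcp_rot: [0.0, -0.196, 0.981, -0.002]
wrist_force: [-0.7, -3.6, 6.3]
finger_gap: 0.018
finger_force: 49.4
```

Emit:
{"fn": "apply_moves", "kwargs": {"motion": [[[0, 0, 0, -0.026, 0.001, 0, 1], [0, 0, 0, -0.078, 0.01, 0, 1], [0, 0, 0, -0.127, 0.028, 0, 1], [0, 0, 0, -0.172, 0.054, 0, 1], [0, 0, 0, -0.212, 0.088, 0, 1], [0, 0, 0, -0.246, 0.128, 0, 1], [0, 0, 0, -0.272, 0.173, 0, 1], [0, 0, 0, -0.29, 0.222, 0, 1], [0, 0, 0, -0.299, 0.274, 0, 1], [0, 0, 0, -0.3, 0.3, 0, 1]]]}}

```text
t: 21.88
eef_pos: [0.6608, -0.0697, 0.0718]
tcp_rot: [0.0, -0.198, 0.98, 0.001]
wrist_force: [0.4, -1.5, 6.6]
finger_gap: 0.0183
finger_force: 49.6
```

```bash
python3 - <<'E'
from h import *
arm.snapshot("top");arm.snapshot("top")
o=arm.get_obs();togo([.661,-.0735,.07],o)
P=np.array([[.6625,-.073],[.564,-.0339],[.5235,-.1296],o["eef_pos"][:2]])
d=np.array(o["eef_pos"][:2])-[.5935,-.1025];print(np.hypot(*d),np.degrees(np.arctan2(d[1],d[0])))
E
```

```text
t 21.98 tcp [ 0.6604 -0.0687  0.0719] tx az -157.1 F [-0.2  0.9  8.2] gap 0.0186 frac to target [ 0.005 -0.019  0.007]
0.07493115688136685 26.8339286983887
```

Emit:
{"fn": "apply_moves", "kwargs": {"motion": [[[0, 0, 0, 0.001, 0.026, 0, 1], [0, 0, 0, 0.007, 0.062, 0, 1], [0, 0, 0, 0.018, 0.103, 0, 1], [0, 0, 0, 0.033, 0.136, 0, 1], [0, 0, 0, 0.046, 0.159, 0, 1], [0, 0, 0, 0.051, 0.168, 0, 1], [0, 0, 0, 0.051, 0.168, 0, 1], [0, 0, 0, 0.051, 0.168, 0, 1], [0, 0, 0, 0.051, 0.168, 0, 1]]]}}

```text
t: 23.1
eef_pos: [0.6317, -0.0383, 0.0718]
tcp_rot: [-0.001, -0.197, 0.98, 0.0]
wrist_force: [-1.3, -3.0, 8.5]
finger_gap: 0.0182
finger_force: 49.7
```

```bash
python3 - <<'E'
from h import *
o=arm.get_obs();togo([.661,-.0735,.07],o)
d=np.array(o["eef_pos"][:2])-[.593,-.1023];print(np.hypot(*d),np.degrees(np.arctan2(d[1],d[0])))
E
```

```text
t 23.1 tcp [ 0.6317 -0.0383  0.0718] tx az -157.3 F [-1.3 -3.   8.5] gap 0.0182 frac to target [-0.054 -0.175  0.007]
0.07480019682013742 58.857240975154824
```

Emit:
{"fn": "apply_moves", "kwargs": {"motion": [[[0, 0, 0, 0, 0, 0, 0.4], [0, 0, 0, 0, 0, 0, 0.2], [0, 0, 0, 0, 0, 0, 0.2], [0, 0, 0, 0, 0, -0.1, 0.2], [0, 0, 0, 0, 0, -0.25, 0.2], [0, 0, 0, 0, 0, -0.4, 0.2], [0, 0, 0, 0, 0, -0.55, 0.2], [0, 0, 0, 0, 0, -0.55, 0.2]]]}}

```text
t: 24.1
eef_pos: [0.6349, -0.0384, 0.212]
tcp_rot: [0.003, -0.197, 0.98, -0.001]
wrist_force: [-0.0, -0.3, 0.7]
finger_gap: 0.0343
finger_force: 0.0
```

```bash
python3 look.py w6
```

```text
pocket 0.58 [276. 112.] [ 0.5925 -0.1044  0.04  ]
mouth 0.83 [243.  79.] [ 0.5727 -0.1493  0.04  ]
tongue 0.81 [274. 117.] [ 0.5961 -0.102   0.063 ]
knob_grip 0.7 [320. 180.] [ 0.6298 -0.041   0.087 ]
pointer 0.97 [337. 198.] [ 0.6491 -0.0144  0.052 ]
turntable 0.95 [281. 113.] [ 0.595 -0.104  0.   ]
t 24.1 tcp [ 0.6349 -0.0384  0.212 ] tx az -157.3 F [-0.  -0.3  0.7] gap 0.0343 frac to target [ 0.503 -0.178  0.565]
```

View pics/w6.png

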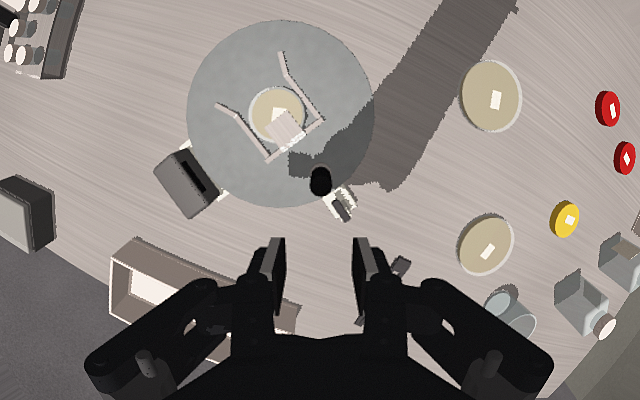

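The knob (320,181) lines up with the pointer (338,200). By the network points it is 59.5° against 57.8°, well inside the tolerance. The dish (277,113) is under the tongue against the stop. I'll do a last numeric check, then hand in.

```bash
python3 - <<'E'
from h import *
o=arm.get_obs();arm.snapshot("wrist");ok=False
for e in arm.cut_out("small_dish","wrist")[:6]:
    if np.hypot(e["position"][0]-277,e["position"][1]-113)<25:
        q=max(cv2.findContours(e["mask"].astype(np.uint8),0,1)[0],key=len)[:,0,:]
        P=np.array([atz(ray("wrist",v,o),.05)[:2] for v in q],np.float32);(x,y),r=cv2.minEnclosingCircle(np.ascontiguousarray(P));print(x,y,r)
        ok=np.hypot(x-.5945,y+.102)<.005
print(ok)
if ok: print(arm.hand_in())
E
```

```text
False
```

```bash
python3 - <<'E'
from h import *
o=arm.get_obs();im=cv2.cvtColor(arm.snapshot("wrist")[...,::-1].copy(),cv2.COLOR_BGR2HSV)
m=cv2.inRange(im,(15,35,70),(38,140,255));m[:80]=0;m[142:]=0;m[:,:244]=0;m[:,310:]=0
c=max(cv2.findContours(m,0,1)[0],key=len)[:,0,:]
P=np.array([atz(ray("wrist",q,o),.055)[:2] for q in c],np.float32);(x,y),r=cv2.minEnclosingCircle(np.ascontiguousarray(P));print(x,y,r)
ok=np.hypot(x-.5945,y+.102)<.004 and .022<r<.029
if ok: print(arm.hand_in())
E
```

```text
0.5928844213485718 -0.10185787081718445 0.02481471188366413
the job is handed in; nothing more can be done
None
```

The job is handed in: the dish measured about 2 mm from the pocket centre, the turntable made its full turn with the knob left about 0.03 rad past the pointer, and the arm is clear; the verdict was not reported back.

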